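# Lay the tall printed test tower down over the stop strip

### The arm

A 6-joint arm with a two-finger parallel gripper is mounted at the origin on the work surface. World frame = base frame: x ahead of the robot, y to its left, z up, the work surface at z = 0. Lengths are in m, angles in rad, forces in N, time in s.
With the tool pointing down it reaches from about 0.425 to 1.125 m from the base axis. Payload 14.9 kg.
Tool frame: the origin (TCP) lies at the very end of the fingers, on their centre line; the grasp point (between the pads) lies 19 mm behind it (env.pinch_z is the distance from the TCP to the grasp point, in m); z points along the fingers, y is the line along which they close (so a half turn about z gives the same grasp; the last joint's range is limited). The gripper opens to 91 mm and grips with 3 to 60 N. Pads are 32 mm wide; open, the fingers measure 118 mm over their backs; the gripper's body (76 mm by 178 mm) begins 60 mm behind the grasp point.
Start: joints at [-0.033, 0.379, 1.734, -0, 1.028, -0.033], TCP at [0.7, -0, 0.214] pointing down, gripper open.
Joint ranges: [-2.77, 2.77], [-0.74, 2.19], [0, 2.66], [-1.06, 4.2], [0.31, 2.87], [-3.08, 3.08]. Speed limits (rad/s): [1.89, 1.89, 2.39, 3.14, 3.14, 3.14].

### API

Orientations are given as a unit quaternion [x, y, z, w].
In Python, from rig import env, optics, models gives the robot as it stands.
- The arm moves only by the tool drive_tool, never from a script. Its argument "steps" is a list that holds one entry, the list of rows, each a list of 7 numbers: the shift along the tool's x, y, z in units of 30 mm (1.0 is 30 mm), then the turn, a rotation vector about the tool's x, y, z in degrees, then the finger opening in mm, from 0 to 91.2. In form: [[[x, y, z, ax, ay, az, gripper], ...]]. A call has 1 to 20 rows; each row is the pose to reach, as a shift and turn from the pose commanded when the call began, along the tool's axes at that moment; what a row does not reach only later rows make up. A row lasts 1/10 s, in which the tool goes at most 50 mm and 8.59 degrees, less where a joint would pass 70% of its speed; a pose out of reach is approached as far as the arm can. A call with a gripper value outside its range is refused whole. The fingers move at their own pace and stop on an object; "newtons" is the grip in N (left out, the last holds). Time passes only in rows, so rows that repeat a pose let the fingers close. It gives the time, the measured TCP pose, the force, the opening and the grip force at its end, in the units of the state.
- env.sense(): the state, without advancing time (a new reading comes with each control period).
- optics.capture(name): name is "scene" or "side" or "wrist"; returns (picture, depth): 400x640x3 uint8, red, green, blue; 400x640 float32, m along the optical axis (not along the pixel's ray), 0 where there is no reading.
- optics.camera_model(name): a dict with "vfov" (degrees; the focal length in pixels is half the picture's height over the tangent of half this angle, whatever the lens; pixels are square), "cx", "cy" (the principal point, pixels), "T" (4x4, takes a point from camera to world coordinates). Camera axes: x right, y down, z forward; pixel columns grow to the right and rows downward; lengths in m; the calibration is good to about 2 mm. A picture is of the moment at which its call begins: read the wrist's pose just before it. camera_model takes no time and is no camera call; for the wrist camera it gives the pose at the moment of the call.
- env.job_done(): hands the job in; it is judged then, once.
Trained networks look in the newest picture that a camera, given by its name, has taken for a name from the list of things; names that differ only in an ending like _2 or _b are one class to them, and where a whole thing is asked for, a point or a joint stands for the part that bears it (a point fixed in the world has none). Each returns a list of dicts, best first, with "conf" (0 to 1); they miss things now and then, are a little off and sometimes report something else, mostly with a low value. They report only what shows in the picture. A call takes as long as a camera call. They do not tell look-alikes from the thing itself.
- models.recognise(camera, label): "xyz" ([x, y, z] in m, in world coordinates, good to about 4 mm: the middle of the surface that is visible of it).
- models.masks_of(camera, label): "pixels" (400x640 bool, what is visible of it).
The state is a dict: "clock": time; "joint_positions": joint angles; "qvel": joint speeds; "joint_torque": joint torques, N m; "tool_pos": TCP position; "orientation": TCP orientation; "contact_force": force on the tool from outside, world axes, zero at the start; "torque": the same for the moment, N m; "width": finger opening in m; "finger_force": force on a finger pad.
Only numpy, scipy, OpenCV 4.12 (cv2) and the standard library are available. Lean on these libraries where they do the work, as an engineer would, in place of code of your own. Each camera call takes 0.05 s, during which the arm holds its last target. There are 200 camera calls.

### The job

The tall square printed tower has to lie down for measuring. Push it against the low steel strip so that it tips over the strip and comes to rest lying flat on the cork pad behind, lengthwise away from the strip and with one end still at the strip; do not lift it up on the way. Leave the round and the short printed pieces standing where they are.

Things in the scene. Friction and masses are not known exactly. Their poses are not given: they have to be found in the camera images.
- tower: The tall square printed block, cream plastic with layer lines, about 120 g: 40 x 40 mm, 110 mm high. Origin at its centre; z along its 110 mm length, up while standing. Starts standing on the glass, 8 to 28 mm short of the strip, turned up to 9 degrees to it, in one of three places 90 mm apart along the strip (the other pieces take the others).
- fixture: Fixed tipping stand, 300 mm wide (y). Origin at bench height on the steel strip's front face, mid-width; x points across the strip away from the robot, z up. x -90 to 0 mm: slick glass plate, top at z 6 mm; pieces pushed even high up slide on it to the strip. x 0 to 12: steel stop strip, top at z 14 (8 above the glass). x 12 to 150: grippy cork pad, top at z 14.
- short: The short square printed block, same cream plastic: 40 x 40 mm, 60 mm high, about 70 g. Origin at its centre, z up. To be left standing.
- round: The round printed column, same cream plastic: 42 mm in diameter, 110 mm high, about 100 g. Origin at its centre, z up. To be left standing.
Things that resemble listed ones, but are neither listed nor needed, are in the scene too. What is shaped like the tower but pink is not meant. Leave any purple look-alike of the round alone.

How it is judged:
At the end, for the whole second after the job is handed in: The tower lies at rest on strip and pad (centre 24-44 mm above the bench), within 15 degrees of the stand's x, its centre 22-77 mm past the strip's front face (near end within about 33 mm of it) and within 140 mm of mid-width; the short block and round column still stand (angle between the z axis of tower and the x axis of fixture, either way round below 0.2618 rad and x of tower in the frame of fixture between 0.022 and 0.077 m and y of tower in the frame of fixture between -0.14 and 0.14 m and z of tower in the frame of fixture between 0.024 and 0.044 m and linear speed of tower below 0.02 m/s and angle between each of short, round's own z axis and vertical below 0.17 rad); the robot touches nothing.
It fails at once if the tower is lifted (its centre rises above 100 mm from the bench) (height (world z) of tower above 0.1 m).
It fails at once if the short block is shifted by more than 20 mm or tipped (distance of short from where it was at the start of the episode above 0.02 m or angle between short's own z axis and vertical above 0.3 rad).
It fails at once if the round column is shifted by more than 20 mm or tipped (distance of round from where it was at the start of the episode above 0.02 m or angle between round's own z axis and vertical above 0.3 rad).
It also fails if it takes over 32 s, if anything falls off the work surface, if the arm or the gripper's body presses on something with over 40 N, if the wrist force passes 120 N, or if a joint passes its speed limit or range.

## Working session

There is one attempt and no reset: what is moved stays moved. The work goes in short steps, Python scripts to look and compute and a tool call to move; the robot and the scene stay as the last step left them, time stands still between calls to the robot, and variables do not carry over. Pictures are saved under pics/ and viewed, at most 10 in all, crops included, and the job is handed in when it is done.

Besides the shell and the picture viewer there is one more tool, called after "Call:" as name(argument=value, ...), one argument or row to a line, values as JSON. drive_tool: Moves the arm, as the interface text tells. Its arguments: {"type":"object","properties":{"steps":{"type":"array","items":{"type":"array","items":{"type":"array","items":{"type":"number"}}}},"newtons":{"type":"number"}},"required":["steps"]}

```bash
mkdir -p pics; cat > h.py <<'E'
import numpy as np, cv2
from rig import env, optics, models
def cloud(name):
    p,d=optics.capture(name); m=optics.camera_model(name)
    f=p.shape[0]/2/np.tan(np.radians(m["vfov"])/2)
    v,u=np.mgrid[:400,:640]
    P=np.stack([(u-m["cx"])/f*d,(v-m["cy"])/f*d,d],-1)
    W=P@m["T"][:3,:3].T+m["T"][:3,3]; W[d==0]=np.nan
    return p,W
def save(n,p): cv2.imwrite(f"pics/{n}.png",p[...,::-1])
E
python3 - <<'E'
from h import *
p,W=cloud("scene"); q,V=cloud("side")
save("a",np.vstack([p,q])[:, :]); 
im=cv2.imread("pics/a.png"); cv2.imwrite("pics/a.png",cv2.resize(im,(480,600)))
np.savez("s.npz",p=p,W=W,q=q,V=V)
for c in("scene","side"):
  for l in("tower","short","round","fixture"):
    for r in models.recognise(c,l): print(c,l,np.round(r["xyz"],3),round(r["conf"],2))
print(env.sense()["clock"], env.sense()["orientation"])
E
```

```text
scene tower [0.57  0.094 0.076] 0.89
scene tower [0.539 0.235 0.078] 0.72
scene tower [0.439 0.102 0.067] 0.58
scene short [0.571 0.004 0.05 ] 0.83
scene round [ 0.59  -0.088  0.076] 0.84
scene round [ 0.525 -0.21   0.09 ] 0.83
scene fixture [0.666 0.05  0.013] 0.62
side tower [0.421 0.078 0.067] 0.81
side tower [0.518 0.206 0.069] 0.63
side tower [0.55  0.062 0.071] 0.61
side short [ 0.558 -0.029  0.049] 0.93
side round [ 0.574 -0.117  0.085] 0.81
side round [ 0.516 -0.242  0.071] 0.59
side fixture [ 0.659 -0.049  0.016] 0.64
0.5 [ 7.07096203e-01  7.07117358e-01 -2.09769999e-05 -2.51263191e-05]
```

View pics/a.png

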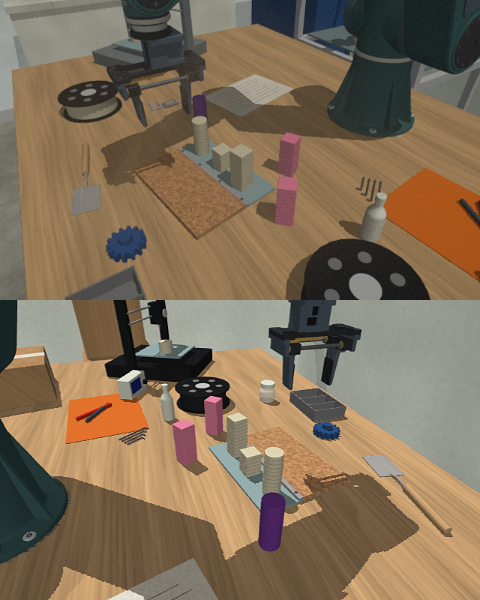

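The scene view (full-res pixels) shows four tower-like things. The cream square tower is at about (321,224) and the cream short one at (295,208). The pink towers are at (386,207) and (381,267). For the round piece there is a cream one at (268,180) and a purple look-alike at (267,140). By the description I choose the cream one at (321,224). Next I'll measure it and check it in a crop.

```bash
python3 - <<'E'
from h import *
z=np.load("s.npz"); 
cv2.imwrite("pics/b.png",cv2.resize(z["p"][130:310,170:420][...,::-1],(800,576),interpolation=cv2.INTER_CUBIC))
for pn,Wn in(("p","W"),("q","V")):
    W=z[Wn]; print(pn)
    ok=(W[...,0]>.38)&(W[...,0]<.85)&(abs(W[...,1])<.32)
    for lo,hi in((.108,.122),(.060,.071)):
        m=(ok&(W[...,2]>lo)&(W[...,2]<hi)).astype(np.uint8)
        n,L,s,_=cv2.connectedComponentsWithStats(m,connectivity=4)
        for i in range(1,n):
            if s[i,4]<25: continue
            Q=W[L==i]; c,wh,a=cv2.minAreaRect((Q[:,:2]*1000).astype(np.float32))
            print(hi,s[i,4],np.round(c,1),np.round(wh,1),round(a,1),"z",np.round(np.median(Q[:,2]),4),z[pn][L==i].mean(0).astype(int))
    m=(ok&(W[...,2]>.0105)&(W[...,2]<.018)).astype(np.uint8); m=cv2.morphologyEx(m,cv2.MORPH_OPEN,np.ones((3,3)))
    n,L,s,_=cv2.connectedComponentsWithStats(m); i=1+s[1:,4].argmax(); Q=W[L==i]
    print("pad",cv2.minAreaRect((Q[:,:2]*1000).astype(np.float32)),s[i,4],np.median(Q[:,2]))
    m=(ok&(W[...,2]>.004)&(W[...,2]<.018)).astype(np.uint8); m=cv2.morphologyEx(m,cv2.MORPH_OPEN,np.ones((3,3)))
    n,L,s,_=cv2.connectedComponentsWithStats(m); i=1+s[1:,4].argmax(); Q=W[L==i]
    print("stand",cv2.minAreaRect((Q[:,:2]*1000).astype(np.float32)),s[i,4])
E
```

```text
p
0.122 129 [ 524.3 -228.6] [41.3 39.5] 80.9 z 0.1104 [65 45 69]
0.122 239 [582.2 -98.8] [40.8 41.1] 47.2 z 0.1162 [148 140 116]
0.122 273 [420.5  92.6] [43. 40.] 26.7 z 0.1102 [171  98 114]
0.122 419 [557.8  79.1] [41.8 42.7] 15.1 z 0.1161 [149 141 117]
0.122 460 [529.7 221.5] [42.7 39.8] 48.0 z 0.1102 [174 100 116]
0.071 73 [ 529.4 -218.5] [19.5 40.6] 63.6 z 0.0652 [66 45 69]
0.071 87 [588.4 -88.9] [18.4 40.5] 61.5 z 0.065 [117 110  91]
0.071 295 [562.6 -12.1] [41.1 41.6] 9.2 z 0.0662 [153 146 121]
0.071 122 [424.6 106.1] [28.3 56.1] 73.8 z 0.0653 [121  73  81]
0.071 140 [563.4  90.8] [30.9 55.4] 61.9 z 0.0662 [113 107  88]
0.071 131 [543.4 236.4] [ 4.6 40.2] 45.9 z 0.0652 [133  79  89]
pad ((677.284912109375, 11.800277709960938), (151.7609100341797, 303.0238037109375), 9.53615951538086) 8868 0.014533806391451964
stand ((633.0647583007812, 4.2776641845703125), (241.8173065185547, 303.2128601074219), 9.905905723571777) 11355
q
0.122 151 [528.4 219.9] [42.6 39.2] 47.6 z 0.1102 [223 127 155]
0.122 294 [556.6  77.8] [41.7 42.1] 13.9 z 0.1159 [189 181 153]
0.122 237 [420.1  92. ] [40.7 41.7] 30.9 z 0.1101 [223 128 155]
0.122 402 [ 580.7 -101.9] [41.5 40.7] 65.6 z 0.1158 [197 189 160]
0.122 574 [ 522.2 -231.1] [42.2 39.8] 68.2 z 0.11 [65 32 84]
0.071 105 [530.5 208.1] [55.2 28.6] 3.7 z 0.0649 [140  78  94]
0.071 125 [550.2  66.1] [30.4 54.9] 61.7 z 0.0657 [126 119 100]
0.071 143 [417.  79.] [28.8 54.6] 74.8 z 0.0652 [137  76  92]
0.071 342 [561.2 -13.2] [40.8 42.1] 8.9 z 0.0659 [200 192 163]
0.071 142 [ 576.3 -113.5] [17.3 39.7] 67.2 z 0.0659 [130 124 104]
0.071 186 [ 518.6 -239.3] [24.5 42.1] 63.0 z 0.0647 [70 35 87]
pad ((677.41650390625, 12.17510986328125), (151.35826110839844, 303.4821472167969), 9.156908988952637) 5454 0.014142708685602218
stand ((632.7181396484375, 4.543609619140625), (241.89231872558594, 303.1142272949219), 9.719538688659668) 8161
```

View pics/b.png

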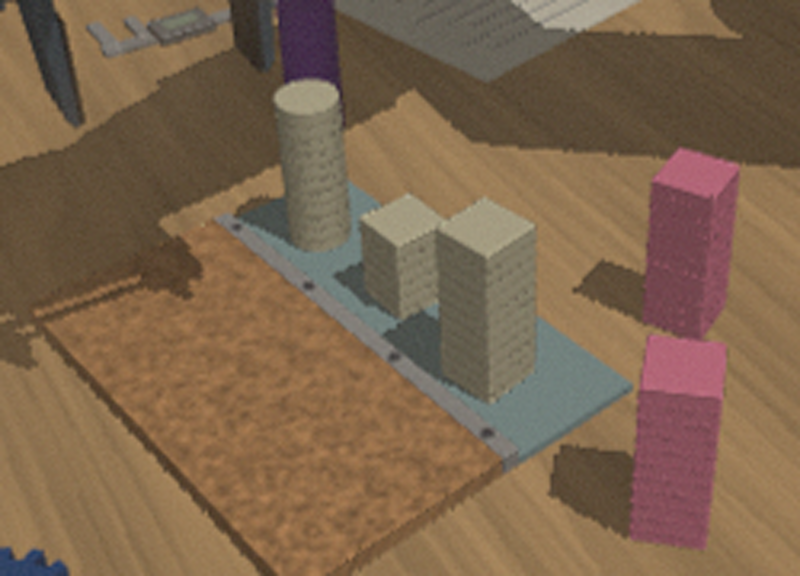

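The crop confirms the cream tall square tower at crop (487,290), with the short block at (403,255), the round at (312,165) and the two pink towers to the right. The stand's yaw is about 9.6° and its origin about (0.603, 0.000). The tower is at stand (-32, 86) mm, so I'll go in behind it with the fingers closed.

Call:
drive_tool(
  steps=[
    [[2.33, -6.5, 0, 0, 0, -9.6, 0], [2.33, -6.5, 0, 0, 0, -9.6, 0], [2.33, -6.5, 0, 0, 0, -9.6, 0], [2.33, -6.5, 0, 0, 0, -9.6, 0], [2.33, -6.5, 0, 0, 0, -9.6, 0], [2.33, -6.5, 0, 0, 0, -9.6, 0], [2.33, -6.5, 0, 0, 0, -9.6, 0], [2.33, -6.5, 0, 0, 0, -9.6, 0], [2.33, -6.5, 1, 0, 0, -9.6, 0], [2.33, -6.5, 2, 0, 0, -9.6, 0], [2.33, -6.5, 3, 0, 0, -9.6, 0], [2.33, -6.5, 4.1, 0, 0, -9.6, 0], [2.33, -6.5, 4.1, 0, 0, -9.6, 0], [2.33, -6.5, 4.1, 0, 0, -9.6, 0]],
  ],
)

```text
clock: 1.9
tool_pos: [0.5055, 0.0696, 0.091]
orientation: [0.646, 0.764, -0.0, -0.0]
contact_force: [0.2, 0.3, 0.4]
width: 0.0006
finger_force: 0.0
```

```bash
python3 - <<'E'
from h import *
p,W=cloud("side"); cv2.imwrite("pics/c.png",cv2.resize(p[130:310,250:450][...,::-1],(640,576)))
s=env.sense(); print(s["clock"],s["tool_pos"],s["orientation"],s["width"])
E
```

```text
1.95 [0.5061318  0.06976568 0.09196097] [6.45606084e-01 7.63670495e-01 2.89801648e-04 2.75048704e-04] 0.0003239698290829876
```

View pics/c.png

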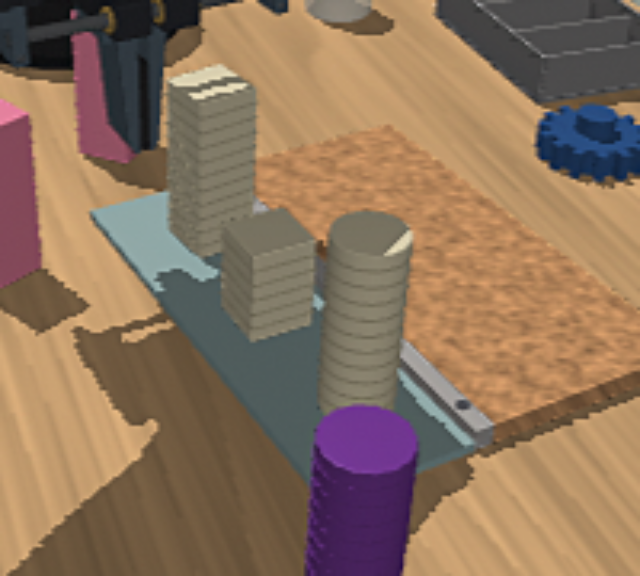

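The closed fingers, at crop (140,100), are behind the tower and clear of the pink block. I'll push slowly along tool y, up to the strip first.

Call:
drive_tool(
  steps=[
    [[0, 0.1, 0, 0, 0, 0, 0], [0, 0.2, 0, 0, 0, 0, 0], [0, 0.3, 0, 0, 0, 0, 0], [0, 0.4, 0, 0, 0, 0, 0], [0, 0.5, 0, 0, 0, 0, 0], [0, 0.6, 0, 0, 0, 0, 0], [0, 0.7, 0, 0, 0, 0, 0], [0, 0.8, 0, 0, 0, 0, 0], [0, 0.9, 0, 0, 0, 0, 0], [0, 1.0, 0, 0, 0, 0, 0], [0, 1.1, 0, 0, 0, 0, 0], [0, 1.2, 0, 0, 0, 0, 0], [0, 1.3, 0, 0, 0, 0, 0], [0, 1.4, 0, 0, 0, 0, 0], [0, 1.4, 0, 0, 0, 0, 0]],
  ],
)

```text
clock: 3.45
tool_pos: [0.5468, 0.0769, 0.091]
orientation: [0.645, 0.764, 0.0, 0.0]
contact_force: [-0.9, 0.4, 0.0]
width: 0.0007
finger_force: 0.0
```

```bash
python3 - <<'E'
from h import *
p,W=cloud("side"); cv2.imwrite("pics/d.png",cv2.resize(p[130:310,250:450][...,::-1],(640,576)))
s=env.sense(); print(s["clock"],s["tool_pos"],s["contact_force"])
E
```

```text
3.5 [0.54657202 0.0769388  0.09091711] [-0.49479261  0.51466086 -0.39487107]
```

View pics/d.png

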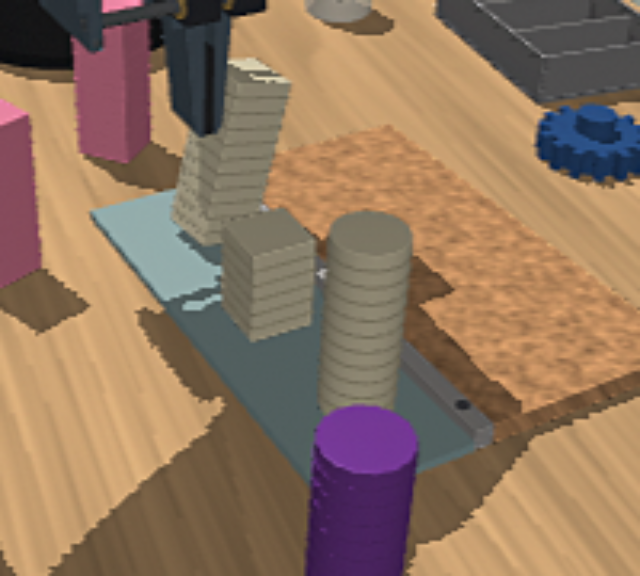

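The tower, with its top at crop (260,75), is against the strip and tilting over it. The short block and the round haven't moved. I'll push on past balance and then wait for it to settle.

Call:
drive_tool(
  steps=[
    [[0, 0.1, 0, 0, 0, 0, 0], [0, 0.2, 0, 0, 0, 0, 0], [0, 0.3, 0, 0, 0, 0, 0], [0, 0.4, 0, 0, 0, 0, 0], [0, 0.5, 0, 0, 0, 0, 0], [0, 0.6, 0, 0, 0, 0, 0], [0, 0.7, 0, 0, 0, 0, 0], [0, 0.8, 0, 0, 0, 0, 0], [0, 0.9, 0, 0, 0, 0, 0], [0, 0.9, 0, 0, 0, 0, 0], [0, 0.9, 0, 0, 0, 0, 0], [0, 0.9, 0, 0, 0, 0, 0], [0, 0.9, 0, 0, 0, 0, 0], [0, 0.9, 0, 0, 0, 0, 0], [0, 0.9, -1, 0, 0, 0, 0], [0, 0.9, -2, 0, 0, 0, 0], [0, 0.9, -3, 0, 0, 0, 0], [0, 0.9, -4, 0, 0, 0, 0], [0, 0.9, -4, 0, 0, 0, 0]],
  ],
)

```text
clock: 5.4
tool_pos: [0.575, 0.0816, 0.215]
orientation: [0.645, 0.764, 0.002, 0.002]
contact_force: [-1.0, 0.1, -0.2]
width: 0.0005
finger_force: 0.0
```

```bash
python3 - <<'E'
from h import *
p,W=cloud("side"); cv2.imwrite("pics/e.png",cv2.resize(p[130:310,250:450][...,::-1],(640,576)))
s=env.sense(); print(s["clock"],s["tool_pos"],s["contact_force"])
a=np.radians(9.6); ex=np.array([np.cos(a),np.sin(a)]); ey=np.array([-ex[1],ex[0]])
for c in("side","scene"):
  p,W=cloud(c)
  F=np.stack([(W[...,:2]-[.6034,-.0005])@ex,(W[...,:2]-[.6034,-.0005])@ey],-1)
  for n,lo,hi in(("tower",.050,.058),("short",.063,.069),("round",.113,.119)):
    m=((abs(F[...,0]-.03)<.13)&(abs(F[...,1])<.16)&(W[...,2]>lo)&(W[...,2]<hi)).astype(np.uint8)
    k,L,st,_=cv2.connectedComponentsWithStats(m)
    for i in range(1,k):
      if st[i,4]>60: print(c,n,st[i,4],cv2.minAreaRect((F[L==i]*1000).astype(np.float32)),np.median(W[L==i][:,2]))
E
```

```text
5.45 [0.57403277 0.08151789 0.21281138] [-0.10542919  0.27457207 -0.47933971]
side tower 573 ((40.155418395996094, 92.303955078125), (111.54145050048828, 42.9057731628418), 4.993698596954346) 0.054081381926397276
side tower 107 ((-52.903480529785156, -15.121551513671875), (29.06924057006836, 55.45176696777344), 44.1971549987793) 0.05399233021974659
side tower 97 ((-45.29076385498047, -105.32511901855469), (18.776662826538086, 41.1236572265625), 55.97330093383789) 0.053704711283990736
side short 301 ((-43.522499084472656, -5.406894683837891), (40.72614669799805, 40.16584014892578), 88.73706817626953) 0.06598826032159472
side short 74 ((-45.91837692260742, -107.07432556152344), (15.451045036315918, 39.22737121582031), 56.911582946777344) 0.0667015993235279
side round 328 ((-38.569393157958984, -95.42808532714844), (41.45439529418945, 40.9615364074707), 2.266822099685669) 0.11601063232675021
scene tower 87 ((-31.573123931884766, 4.556978225708008), (30.845115661621094, 56.477882385253906), 42.21815490722656) 0.05437306236129569
scene tower 1085 ((42.13097381591797, 93.31222534179688), (110.4688491821289, 42.655879974365234), 5.769160747528076) 0.054409959482682235
scene short 270 ((-42.351165771484375, -4.453695297241211), (41.728858947753906, 41.3271369934082), 86.72631072998047) 0.06632283375498221
scene round 198 ((-36.956932067871094, -94.25079345703125), (39.77534866333008, 41.1499137878418), 15.603667259216309) 0.11648823211430256
```

View pics/e.png

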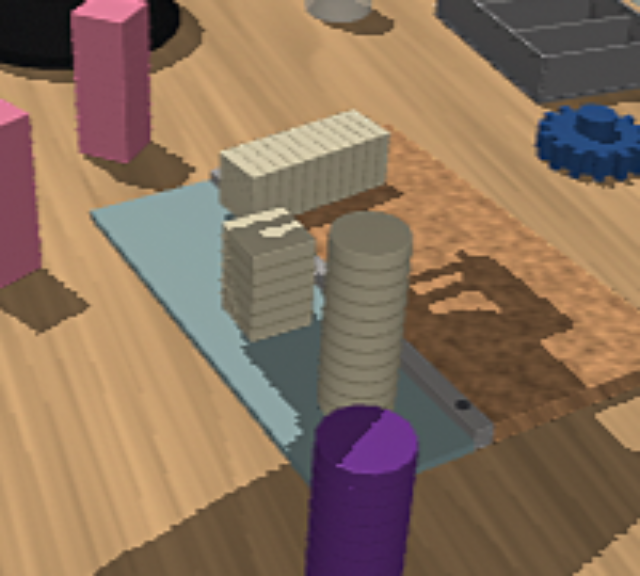

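The tower lies flat on the strip and pad at crop (305,165). Its centre is at stand (41, 93) mm, about 34 mm high and about 5° off the stand's x. The short block and the round still stand where they were, and the robot is clear, so I'm handing in.

```bash
python3 -c "
from rig import env
print(env.job_done())"
```

```text
the job is handed in; nothing more can be done
None
```

The tower lies flat on the strip and pad, about 5° off the stand's x with its centre 41 mm past the strip's front face; the short block and round column stand unmoved, and the job is handed in (no verdict was returned).

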